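Index the lantern roof three clicks and hold it

ROBOT

A 6-joint arm with a two-finger parallel gripper is mounted at the origin on the work surface. World frame = base frame: x ahead of the robot, y to its left, z up, the work surface at z = 0. Lengths are in m, angles in rad, forces in N, time in s.
With the tool pointing down it reaches from about 0.35 to 0.85 m from the base axis. Payload 8.1 kg.
Tool frame: the origin (TCP) lies at the very end of the fingers, on their centre line; the grasp point (between the pads) lies 19 mm behind it; z points along the fingers, y is the direction in which the jaws open and shut (so a half turn about z gives the same grasp; the last joint's range is limited). The gripper opens to 93 mm and grips with 3 to 60 N. Pads are 15 mm wide; open, the fingers measure 128 mm over their backs; the gripper's body (75 mm by 188 mm) begins 65 mm behind the grasp point.
Start: joints at [1.051, 0.13, 1.488, -0, 1.523, -0.085], TCP at [0.253, 0.544, 0.219] pointing down, gripper open.
Joint ranges: [-2.96, 2.96], [-0.89, 2.26], [0.02, 2.5], [-1.34, 4.48], [0, 2.73], [-2.66, 2.66]. Speed limits (rad/s): [2.39, 2.39, 2.79, 3.14, 3.14, 3.14].

INTERFACE

Orientations are given as a rotation vector (axis times angle).
In Python, from plant import robot gives the robot as it stands.
- The arm moves only by the shell command python3 -m inch 'ROWS' [FORCE]. ROWS is JSON, a list that holds one entry, the list of rows, each a list of 7 numbers: the shift along the tool's x, y, z in cm, then the turn, a rotation vector about the tool's x, y, z in degrees, then the gripper command: -1 is fully open, 1 is shut, values between are in proportion. A call has 1 to 5 rows; each row shifts and turns the commanded pose from where the row before left it, along the tool's axes as they then stand; what a row does not reach is not made up. A row lasts 1/10 s, in which the tool goes at most 50 mm and 8.59 degrees, less where a joint would pass 70% of its speed; a pose out of reach is approached as far as the arm can. A call with a gripper value outside its range is refused whole. The fingers move at their own pace and stop on an object; FORCE is the grip in N (left out, the last holds). Time passes only in rows, so rows that do not move let the fingers close. It gives the time, the measured TCP pose, the force and the opening at its end, in the units of the state.
- robot.read_state(): the state, without advancing time (a new reading comes with each control period).
- robot.read_camera(name): name is "scene" or "top"; returns a dict with "image" (384x512x3 uint8, blue, green, red), "K" (3x3 intrinsics, pixels), "R" (3x3) and "t" (3): a world point X has camera coordinates R X + t. Camera axes: x right, y down, z forward; pixel columns grow to the right and rows downward; lengths in m; the calibration is good to about 2 mm. A picture is of the moment at which its call begins. There is no depth.
- robot.close_job(): hands the job in, once; it reports no verdict.
The state is a dict: "t": time; "q": joint angles; "dq": joint speeds; "joint_torque": joint torques, N m; "tool_pos": TCP position; "orientation": TCP orientation; "force": force on the tool from outside, world axes, zero at the start; "wrist_torque": the same for the moment, N m; "opening": finger opening in m.
Only numpy, scipy, OpenCV 4.12 (cv2) and the standard library are available. Lean on these libraries where they do the work, as an engineer would, in place of code of your own. Each camera call takes 0.05 s, during which the arm holds its last target. There are 200 camera calls.

TASK

The lantern roof on the dividing fixture is ready for its next star: press the display's right-hand key to switch it on, then its left-hand key to zero it, each fully down and up again, one at a time and without pressing the middle one. Then grip the black T-shaped clamp knob above the roof and turn it clockwise (seen from above; the other way loosens it) by feel to the third click, not running on to the fourth. Finish while holding the knob firmly and still at the third click, so that I can mark the roof, with everything else on the table left where it is.

Things in the scene. Friction and masses are not known exactly. Their poses are not given: they have to be found in the camera images.
- fixture: The dividing fixture, screwed down: aluminium bed 215 x 124 x 12 mm with a vertical spindle carrying a steel index plate (114 mm across, 18 rim notches), the red lantern roof (92 mm across) and the clamp knob. Origin on the spindle axis at table height, z up. Spring plunger block at its -x end, 36 mm high; on its +x side a post and guide arm, 76 mm high, 22 to 90 mm from the axis. Place and yaw vary.
- knob_grip (a point): The point to grip on the black T-shaped clamp knob: the middle of its bar, on the spindle axis, 105 mm above the table. The bar is flat-sided, 52 mm long (along this point's x), 14 mm wide (its y), 24 mm high (93 to 117 mm above the table), on a hub 22 mm across; the roof's top lies at 62 mm. The axes turn with the knob; at the start x points along the fixture's x.
- arbor (a joint): The angle of knob, roof and index plate together, rad: 0 at the start (in a notch), growing clockwise seen from above. A click (notch) comes every 20 degrees (0.349 rad), the third at 60 degrees (1.047). No end stops. About 0.1 N m takes it out of a notch; past half-way between two notches the spring pulls it into the next by itself.
- key_on_top (a point): Centre of the top of the display's right-hand key: on. The position display is a grey housing 92 x 134 mm, 26 mm high, fixed to the table left or right of the fixture, place and yaw vary; a pale screen along its far half, along its near half three like black round keys, 18 mm across, 42 mm apart, tops 34 mm above the table. Left and right are as the robot sees it.
- key_zero_top (a point): Centre of the top of the display's left-hand key: it zeroes the display. Same shape.
- key_units_top (a point): Centre of the top of the middle key (units): not to be pressed. Same shape.
- key_on (a joint): Travel of the right-hand key in m: 0 up, 0.005 fully down; it springs back. Starts to move at 1.4 N, fully down at 4.5 N.
- key_zero (a joint): Travel of the left-hand key, the same.
- key_units (a joint): Travel of the middle key, the same.
- cup: Bystander: a lidded paper cup, 85 mm across, 118 mm high; origin under its centre.
- lantern: Bystander: a finished red lantern, 92 mm across, 195 mm high; origin under its centre.
- spare_roof: Bystander: a spare red lantern roof, 92 mm across, 25 mm high; origin under its centre.
- punch: Bystander: a steel centre punch, 130 mm long (along its x), 11 mm thick, lying between fixture and display; origin under its middle.
- ruler: Bystander: a bamboo ruler 200 x 26 x 4 mm, long along its y; origin under its middle.
- phone: Bystander: a black phone 148 x 72 x 8 mm lying flat; origin under its middle.
- tin: Bystander: a round open tin, 72 mm across, 22 mm high; origin under its centre.
- tape: Bystander: a roll of tape lying flat, 86 mm across, 19 mm high; origin under its centre.
There are look-alikes about, which are no part of the job. Leave any purple, turquoise or yellow look-alike of the part that bears key_on_top alone.

How it is judged:
By the outcome, as a careful person would: the job done as asked, in the order asked, and still so for the second after the job is handed in, while the arm keeps its last pose, push and grip.
It also fails if it takes over 64 s, if anything falls off the work surface, if the arm or the gripper's body presses on something with over 40 N, if the wrist force passes 120 N, or if a joint passes its speed limit or range.

## Working session

There is one attempt and no reset: what is moved stays moved. The work goes in short steps, Python scripts to look and compute and a shell command to move; the robot and the scene stay as the last step left them, time stands still between calls to the robot, and variables do not carry over. Pictures are saved under pics/ and viewed, about 8 in all and at most 12, crops included, and the job is handed in when it is done.

```bash
ls; mkdir -p pics; python3 - <<'E'
from plant import robot
import cv2,numpy as np,pickle
d={}
for n in("scene","top"):
    c=robot.read_camera(n); d[n]=c; cv2.imwrite(f"pics/{n}0.png",c["image"])
    print(n,c["K"].round(1).tolist(),c["R"].round(3).tolist(),c["t"].round(3).tolist(),"cam at",(-c["R"].T@c["t"]).round(3))
pickle.dump(d,open("cam0.pkl","wb"))
s=robot.read_state();print(s)
E
```

```text
pics
scene [[383.3, 0.0, 254.5], [0.0, 383.3, 183.3], [0.0, 0.0, 1.0]] [[0.027, 1.0, -0.002], [0.616, -0.018, -0.788], [-0.787, 0.02, -0.616]] [-0.022, -0.265, 1.66] cam at [ 1.471 -0.016  0.815]
top [[411.9, 0.0, 249.3], [0.0, 411.9, 192.0], [0.0, 0.0, 1.0]] [[-0.023, -1.0, -0.008], [-0.997, 0.024, -0.069], [0.069, 0.007, -0.998]] [0.056, 0.523, 1.32] cam at [0.432 0.035 1.353]
{'t': 0.1, 'q': array([ 1.05059325e+00,  1.31117485e-01,  1.48916753e+00,  4.44963159e-06,
        1.52298451e+00, -8.54180153e-02]), 'dq': array([ 0.00041675, -0.00103204, -0.00121048, -0.00119829, -0.00100057,
        0.00036963]), 'joint_torque': array([ 1.15205909e-03, -5.61338103e+01, -4.93099165e+01,  7.70358159e-02,
        2.90253607e-02, -6.08986534e-05]), 'tool_pos': array([0.25246272, 0.54373752, 0.21767488]), 'orientation': array([-6.77483437e-01, -3.06715601e+00,  2.51170190e-03]), 'force': array([ 0.04146763, -0.41054837,  0.07676883]), 'wrist_torque': array([ 0.00178038, -0.02096914,  0.05271064]), 'opening': 0.09317079195223306}
```

View pics/scene0.png

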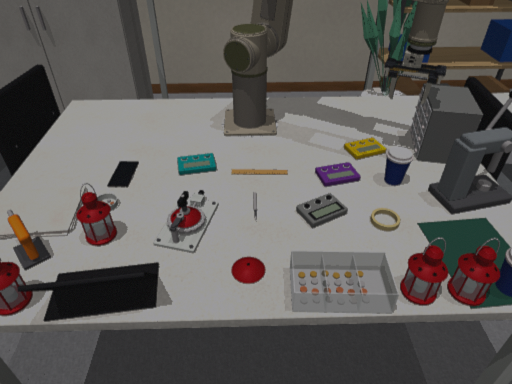

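View pics/top0.png

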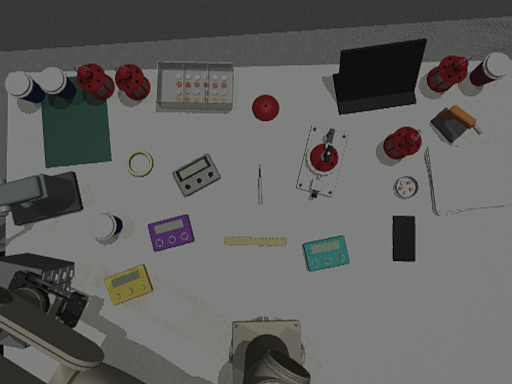

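The grey display is at about (197,175) in the top view and (322,208) in the scene view. The fixture is at about (323,158) and (187,218). I'll enlarge these four areas.

```bash
python3 - <<'E'
import cv2,numpy as np,pickle
d=pickle.load(open("cam0.pkl","rb"))
def crop(n,u,v,w=66,h=50):
    i=d[n]["image"][v-h//2:v+h//2,u-w//2:u+w//2]
    return cv2.convertScaleAbs(cv2.resize(i,(396,300),interpolation=cv2.INTER_CUBIC),alpha=1.5)
a=np.vstack([np.hstack([crop("top",197,175),crop("scene",322,208)]),np.hstack([crop("top",323,160,106,80),crop("scene",187,220,80,60)])])
cv2.imwrite("pics/mos.png",a)
E
```

```text
(no output)
```

View pics/mos.png

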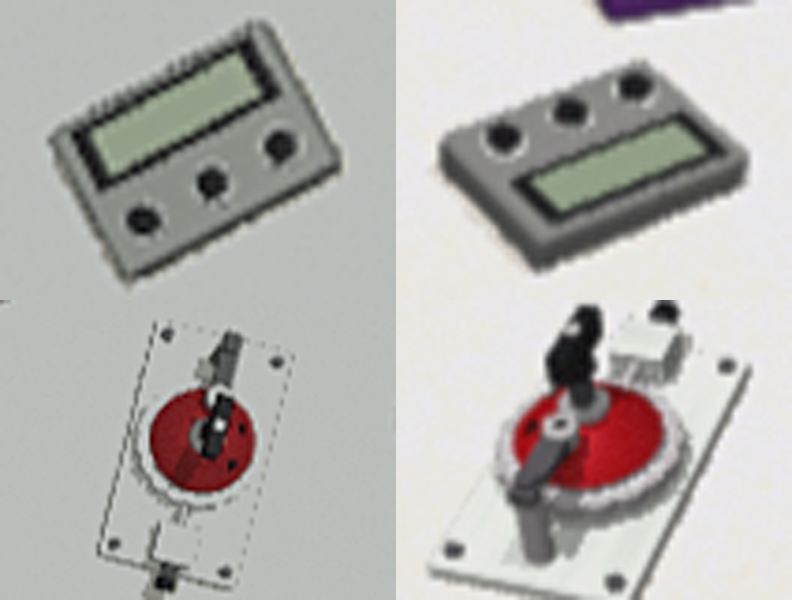

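Top view: the right-hand key is at about (210.7,174.5), units at (199.2,180.7) and left-hand at (188,186.7). In the scene view the same keys are at (307,205.8), (318,201.7) and (328.8,197.5). The white dot on the knob's top is at (328.6,153.3) top and (182.8,195.2) scene. The post is at the far end and the plunger at the near end, so fixture x points away from the robot.

```bash
cat > h.py <<'E'
import numpy as np,cv2
def ray(c,uv):
    d=c["R"].T@np.linalg.solve(c["K"],np.array([*uv,1.])); return -c["R"].T@c["t"],d/np.linalg.norm(d)
def tri(a,p,b,q):
    A=[];r=[]
    for c,u in((a,p),(b,q)):
        o,d=ray(c,u);P=np.eye(3)-np.outer(d,d);A.append(P);r.append(P@o)
    x=np.linalg.lstsq(np.vstack(A),np.hstack(r),rcond=None)[0]
    return x,np.linalg.norm(np.vstack(A)@x-np.hstack(r))
def plane(c,u,z):
    o,d=ray(c,u);return o+d*(z-o[2])/d[2]
def dark(c,uv,r,th):   # dark-weighted centroid of the blob nearest uv
    g=cv2.cvtColor(c["image"],cv2.COLOR_BGR2GRAY)
    u,v=map(round,uv);w=g[v-r:v+r+1,u-r:u+r+1]
    m=(w<th).astype(np.uint8);n,l,s,ce=cv2.connectedComponentsWithStats(m)
    k=1+np.argmin([np.hypot(*(x-r)) for x in ce[1:]])
    W=np.where(cv2.dilate((l==k).astype(np.uint8),np.ones((3,3)))>0,np.clip(th+25.-w,0,None),0)
    y,x=np.mgrid[-r:r+1,-r:r+1];return np.array([u+(W*x).sum()/W.sum(),v+(W*y).sum()/W.sum()]),s[k]
E
python3 - <<'E'
import pickle;from h import *
d=pickle.load(open("cam0.pkl","rb"));T,S=d["top"],d["scene"]
for n,p,q in(("on",(210.7,174.5),(307,205.8)),("units",(199.2,180.7),(318,201.7)),("zero",(188,186.7),(328.8,197.5))):
    a,sa=dark(T,p,5,60);b,sb=dark(S,q,5,70)
    x,e=tri(T,a,S,b);print(n,a.round(1),sa[2:],b.round(1),sb[2:],x.round(4),e.round(4),plane(T,a,.034).round(4),plane(S,b,.034).round(4))
x,e=tri(T,(328.6,153.3),S,(182.8,195.2));print("knobdot",x,e,plane(T,(328.6,153.3),.117),plane(S,(182.8,195.2),.117))
# roof
for c,z in((T,.05),(S,.05)):
    h=cv2.cvtColor(c["image"],cv2.COLOR_BGR2HSV);m=(((h[...,0]<8)|(h[...,0]>172))&(h[...,1]>150)&(h[...,2]>50)).astype(np.uint8)
    n,l,s,ce=cv2.connectedComponentsWithStats(m)
    for k in range(1,n):
        if s[k,4]>100:print(s[k],ce[k].round(1),plane(c,ce[k],z).round(3))
# bed yaw, screw/corner pixels of the top view
f=lambda u,v:plane(T,(270+u/3.736,120+(v-300)/3.75),.012)
P=[f(*x) for x in((156,322),(295,353),(99,555),(236,588))];[print(x.round(4)) for x in P]
c=sum(P)/4;print("bed centre",c,[np.degrees(np.arctan2(*(a-b)[[1,0]])) for a,b in((P[0],P[2]),(P[1],P[3]))])
kd=f(231,397)-f(207,460)
print("knob yaw",np.degrees(np.arctan2(kd[1],kd[0])))
E
```

```text
on [210.1 174. ] [ 5  6 23] [306.5 205.3] [ 6  6 25] [0.584  0.1684 0.0305] 0.0012 [0.5837 0.1689 0.034 ] [0.588  0.1667 0.034 ]
units [198.8 180.2] [ 5  6 21] [317.6 201.1] [ 6  5 25] [0.5649 0.2057 0.0302] 0.0009 [0.5646 0.2058 0.034 ] [0.5693 0.204  0.034 ]
zero [187.3 186.3] [ 6  5 22] [328.3 196.9] [ 6  5 24] [0.5458 0.2429 0.0304] 0.0009 [0.5456 0.243  0.034 ] [0.5501 0.241  0.034 ]
knobdot [ 0.62836022 -0.19864217  0.11686161] 0.0005053143113549708 [ 0.62836769 -0.19897912  0.117     ] [ 0.62859256 -0.19823779  0.117     ]
[438  56  30  28 547] [452.5  69.4] [ 0.902 -0.62   0.05 ]
[ 77  64  29  35 573] [90.9 78.2] [0.903 0.549 0.05 ]
[115  65  29  34 558] [129.2  79. ] [0.898 0.425 0.05 ]
[252  95  27  26 521] [265.  107.6] [ 0.792 -0.013  0.05 ]
[387 127  34  29 559] [405.3 140.6] [ 0.674 -0.457  0.05 ]
[310 144  28  27 413] [322.4 158.5] [ 0.623 -0.191  0.05 ]
[ 77 192  33  32 647] [ 91.8 209.2] [ 0.605 -0.48   0.05 ]
[178 208  23  20 252] [190.3 218.3] [ 0.653 -0.181  0.05 ]
[ 86 223  30  22 193] [101.7 237.2] [ 0.722 -0.417  0.05 ]
[ 401  246   47   59 1269] [426. 272.] [0.866 0.427 0.05 ]
[ 448  246   52   60 1365] [476.5 272.7] [0.872 0.552 0.05 ]
[232 257  33  26 650] [247.8 269.9] [ 0.846 -0.017  0.05 ]
[  0 263  19  27 378] [  7.6 274.4] [ 0.843 -0.615  0.05 ]
[  0 291  32  24 240] [ 15.7 304.7] [ 0.932 -0.554  0.05 ]
[ 0.7376 -0.1668  0.012 ]
[ 0.707  -0.2881  0.012 ]
[ 0.5335 -0.1101  0.012 ]
[ 0.5019 -0.2285  0.012 ]
bed centre [ 0.62000109 -0.19837327  0.012     ] [np.float64(-15.501264953040556), np.float64(-16.18363235459157)]
knob yaw -22.730603400607016
```

Measured heights fit the text: keys 0.030 m (0.034 given), knob top 0.117 m. Key pitch comes out at 42 mm, and the fixture yaw at about -16°. Moving above the right-hand key with the fingers shut.

```bash
python3 -m inch '[[[-3,-1.3,0,0,0,0,1],[-3,-1.3,0,0,0,0,1],[-3,-1.3,0,0,0,0,1],[-3,-1.3,0,0,0,0,1],[-3,-1.3,0,0,0,0,1]]]' 20
python3 -m inch '[[[-3,-1.3,0,0,0,0,1],[-3,-1.3,0,0,0,0,1],[-3,-1.3,0,0,0,0,1],[-3,-1.3,0,0,0,0,1],[-3,-1.3,0,0,0,0,1]]]'
python3 -m inch '[[[-3,-1.3,0,0,0,0,1],[-3,-1.3,0,0,0,0,1],[-3,-1.3,0,0,0,0,1],[-3,-1.3,0,0,0,0,1],[0,0,0,0,0,0,1]]]'
```

```text
t: 0.6
tool_pos: [0.3618, 0.4208, 0.2181]
orientation: [-0.677, -3.067, 0.001]
force: [0.5, 0.3, -0.4]
opening: 0.0574
t: 1.1
tool_pos: [0.4705, 0.2987, 0.2182]
orientation: [-0.677, -3.067, 0.001]
force: [0.4, 0.2, 0.9]
opening: 0.0176
t: 1.6
tool_pos: [0.5587, 0.1989, 0.2178]
orientation: [-0.683, -3.066, 0.002]
force: [-1.0, 0.1, 0.1]
opening: 0.0007
```

```bash
python3 -m inch '[[[-1.85,-0.85,2,0,0,0,1],[-1.85,-0.85,3,0,0,0,1],[0,0,3.5,0,0,0,1],[0,0,3.5,0,0,0,1],[0,0,2.8,0,0,0,1]]]'
python3 -m inch '[[[0,0,0,0,0,0,1],[0,0,0,0,0,0,1]]]'
python3 - <<'E'
from plant import robot
import cv2,numpy as np
o=[]
for n,u,v in(("top",205,172),("scene",312,195)):
    c=robot.read_camera(n)["image"][v-30:v+30,u-26:u+26]
    o.append(cv2.resize(c,(400,462),interpolation=cv2.INTER_CUBIC))
cv2.imwrite("pics/on1.png",cv2.convertScaleAbs(np.hstack(o),alpha=1.5))
E
```

```text
t: 2.1
tool_pos: [0.5817, 0.1714, 0.0679]
orientation: [-0.677, -3.065, 0.001]
force: [0.3, 0.4, -0.0]
opening: 0.0005
t: 2.3
tool_pos: [0.5826, 0.1716, 0.0706]
orientation: [-0.677, -3.066, 0.001]
force: [0.2, 0.5, 0.4]
opening: 0.0005
```

View pics/on1.png

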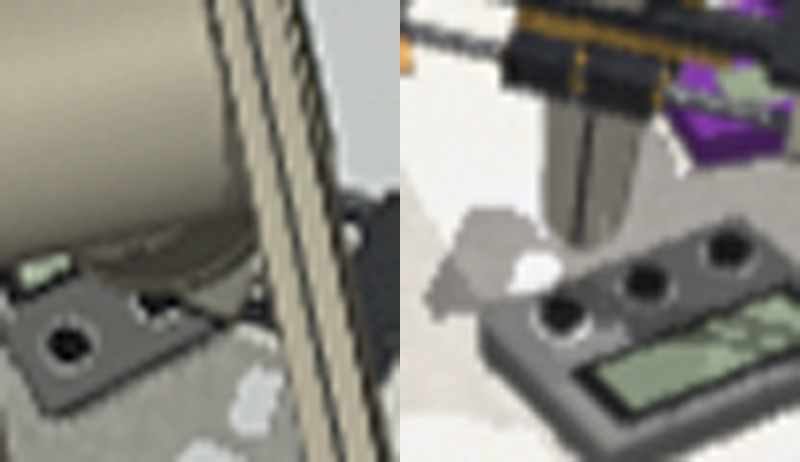

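The scene view has the fingertips at about (310,197), just above the right-hand key at (307,206), and clear of the middle key. Lining up, then approaching slowly by force.

```bash
python3 - <<'E'
from plant import robot
from h import *
c=robot.read_camera("scene");s=robot.read_state();p=c["R"]@s["tool_pos"]+c["t"];print((c["K"]@p/p[2]).round(1),plane(c,(309.8,196.8),s["tool_pos"][2]))
E
python3 -m inch '[[[-0.37,-0.23,1.5,0,0,0,1],[0,0,1.5,0,0,0,1],[0,0,0.3,0,0,0,1],[0,0,0,0,0,0,1]]]'
python3 -m inch '[[[0,0,0.2,0,0,0,1],[0,0,0.2,0,0,0,1],[0,0,0,0,0,0,1]]]'
```

```text
[309.1 194.8   1. ] [0.59440453 0.17256724 0.0732632 ]
t: 2.85
tool_pos: [0.5844, 0.1672, 0.0358]
orientation: [-0.677, -3.065, 0.002]
force: [0.4, 0.2, -0.4]
opening: 0.0001
t: 3.15
tool_pos: [0.5861, 0.1676, 0.0339]
orientation: [0.677, 3.067, 0.0]
force: [-0.1, -1.0, 1.1]
opening: 0.0004
```

```bash
python3 -m inch '[[[0,0,0.2,0,0,0,1],[0,0,0,0,0,0,1]]]';python3 -m inch '[[[0,0,0.2,0,0,0,1],[0,0,0,0,0,0,1]]]';python3 -m inch '[[[0,0,0.15,0,0,0,1],[0,0,0,0,0,0,1]]]'
```

```text
t: 3.35
tool_pos: [0.5862, 0.1677, 0.032]
orientation: [0.677, 3.067, 0.001]
force: [0.5, 0.0, 3.2]
opening: -0.0001
t: 3.55
tool_pos: [0.5862, 0.1676, 0.0299]
orientation: [0.677, 3.067, 0.001]
force: [0.9, 0.1, 3.4]
opening: 0.0003
t: 3.75
tool_pos: [0.5863, 0.1677, 0.0292]
orientation: [0.677, 3.067, 0.001]
force: [-1.9, -0.1, 9.7]
opening: 0.0008
```

The key bottomed out at 0.029 m with 9.7 N, against 4.5 N needed. Lifting, then on to the left-hand key.

```bash
python3 -m inch '[[[0,0,-2,0,0,0,1],[0,0,-2,0,0,0,1],[2.2,1.7,0,0,0,0,1],[2.2,1.7,0,0,0,0,1],[2.2,1.75,0,0,0,0,1]]]'
python3 -m inch '[[[0,0,0,0,0,0,1],[0,0,0,0,0,0,1]]]'
python3 - <<'E'
from plant import robot
import cv2,numpy as np
o=[]
for n,u,v in(("scene",320,195),):
    c=robot.read_camera(n)["image"][v-30:v+30,u-26:u+26]
    o.append(cv2.resize(c,(400,462),interpolation=cv2.INTER_CUBIC))
cv2.imwrite("pics/zero1.png",cv2.convertScaleAbs(np.hstack(o),alpha=1.5))
E
```

```text
t: 4.25
tool_pos: [0.5468, 0.2424, 0.0677]
orientation: [-0.679, -3.067, 0.001]
force: [0.2, 0.4, -0.8]
opening: 0.0006
t: 4.45
tool_pos: [0.547, 0.2422, 0.0676]
orientation: [-0.675, -3.067, 0.001]
force: [1.1, -0.2, 0.1]
opening: 0.0005
```

View pics/zero1.png

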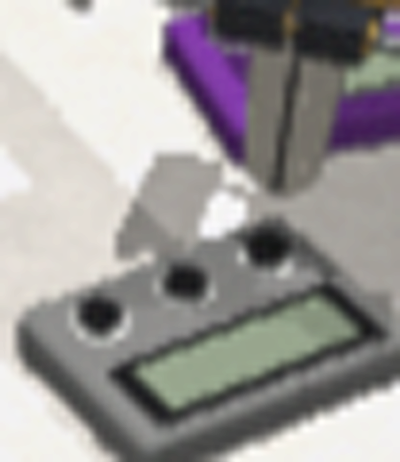

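All three keys are back up, and the fingertips at about (280,190) in the crop are over the left-hand key at (267,245).

```bash
python3 -m inch '[[[0,0,1.5,0,0,0,1],[0,0,1.6,0,0,0,1],[0,0,0,0,0,0,1]]]'
python3 -m inch '[[[0,0,0.2,0,0,0,1],[0,0,0.2,0,0,0,1],[0,0,0,0,0,0,1]]]'; python3 -m inch '[[[0,0,0.2,0,0,0,1],[0,0,0,0,0,0,1]]]'
```

```text
t: 4.8
tool_pos: [0.5456, 0.2405, 0.0332]
orientation: [-0.678, -3.063, 0.005]
force: [-1.6, -1.0, 1.9]
opening: 0.0007
t: 5.1
tool_pos: [0.5478, 0.2419, 0.0332]
orientation: [0.678, 3.067, -0.0]
force: [-0.8, -1.2, 2.1]
opening: 0.0004
t: 5.3
tool_pos: [0.5481, 0.2422, 0.0315]
orientation: [0.677, 3.067, 0.001]
force: [1.0, -0.6, 3.0]
opening: 0.0003
```

```bash
python3 -m inch '[[[0,0,0.2,0,0,0,1],[0,0,0,0,0,0,1]]]'; python3 -m inch '[[[0,0,0.15,0,0,0,1],[0,0,0,0,0,0,1]]]'
```

```text
t: 5.5
tool_pos: [0.5481, 0.2422, 0.0295]
orientation: [0.677, 3.067, 0.001]
force: [0.7, -1.0, 3.5]
opening: 0.0004
t: 5.7
tool_pos: [0.5482, 0.2422, 0.0291]
orientation: [0.677, 3.067, 0.001]
force: [-3.4, -2.6, 12.0]
opening: 0.0002
```

Left-hand key fully down too, at 12 N. Lifting high and moving over the knob with the gripper open.

```bash
python3 -m inch '[[[0,0,-3,0,0,0,1],[0,0,-4,0,0,0,1],[0,0,-4,0,0,0,1],[0,0,-4,0,0,0,0],[0,0,-1,0,0,0,-1]]]'
python3 -m inch '[[[-2.15,-3.05,0,0,0,0,-1],[-2.15,-3.05,0,0,0,0,-1],[-2.15,-3.05,0,0,0,0,-1],[-2.15,-3.05,0,0,0,0,-1],[-2.15,-3.05,0,0,0,0,-1]]]'
python3 -m inch '[[[-2.15,-3.05,0,0,0,0,-1],[-2.15,-3.05,0,0,0,0,-1],[-2.15,-3.05,0,0,0,0,-1],[-2.15,-3.05,0,0,0,0,-1],[-2.15,-3.05,0,0,0,0,-1]]]'
python3 -m inch '[[[-2.15,-3.05,0,0,0,0,-1],[0,0,0,0,0,-4,-1],[0,0,0,0,0,-5,-1],[0,0,0,0,0,0,-1],[0,0,0,0,0,0,-1]]]'
python3 - <<'E'
from plant import robot
from scipy.spatial.transform import Rotation as R
import numpy as np
s=robot.read_state();M=R.from_rotvec(s["orientation"]).as_matrix();print(s["q"].round(3),"jaw yaw",np.degrees(np.arctan2(M[1,1],M[0,1])))
print("todo cm",(M.T@(np.array([.6283,-.1987,.117])-s["tool_pos"])*100).round(2))
E
```

```text
t: 6.2
tool_pos: [0.5499, 0.2431, 0.1933]
orientation: [0.676, 3.061, 0.007]
force: [0.4, -0.5, 0.0]
opening: 0.0115
t: 6.7
tool_pos: [0.5803, 0.0572, 0.1863]
orientation: [-0.677, -3.066, 0.0]
force: [0.9, -0.2, -0.1]
opening: 0.0518
t: 7.2
tool_pos: [0.6136, -0.1263, 0.1861]
orientation: [-0.677, -3.066, -0.001]
force: [0.0, -0.2, -0.1]
opening: 0.0902
t: 7.7
tool_pos: [0.6204, -0.1615, 0.1866]
orientation: [-0.438, -3.109, -0.001]
force: [-0.2, -0.2, -0.4]
opening: 0.0929
[-0.335  0.257  1.403  0.     1.482 -1.625] jaw yaw 73.95547861779718
todo cm [-1.8  -3.36  6.96]
```

```bash
python3 -m inch '[[[-0.9,-1.7,0,0,0,0,-1],[-0.9,-1.65,1,0,0,0,-1],[0,0,2.3,0,0,0,-1],[0,0,2.3,0,0,0,-1],[0,0,0,0,0,0,-1]]]'
python3 -m inch '[[[0,0,0,0,0,0,-1]]]'
python3 - <<'E'
from plant import robot
from scipy.spatial.transform import Rotation as R
from h import *
s=robot.read_state();M=R.from_rotvec(s["orientation"]).as_matrix();print(s["tool_pos"],(M.T@(np.array([.6283,-.1987,.117])-s["tool_pos"])*100).round(2))
c=robot.read_camera("scene");v,u=200,187;w=c["image"][v-36:v+36,u-45:u+45]
cv2.imwrite("pics/knob1.png",cv2.convertScaleAbs(cv2.resize(w,(720,576),interpolation=cv2.INTER_CUBIC),alpha=1.4))
E
```

```text
t: 8.2
tool_pos: [0.6264, -0.1988, 0.1271]
orientation: [-0.436, -3.104, -0.002]
force: [-0.5, -0.3, -0.7]
opening: 0.0928
t: 8.3
tool_pos: [0.6285, -0.1992, 0.1314]
orientation: [-0.436, -3.11, -0.0]
force: [0.0, -0.4, -0.0]
opening: 0.0929
[ 0.6285494  -0.19921216  0.13139807] [0.04 0.04 1.44]
```

View pics/knob1.png

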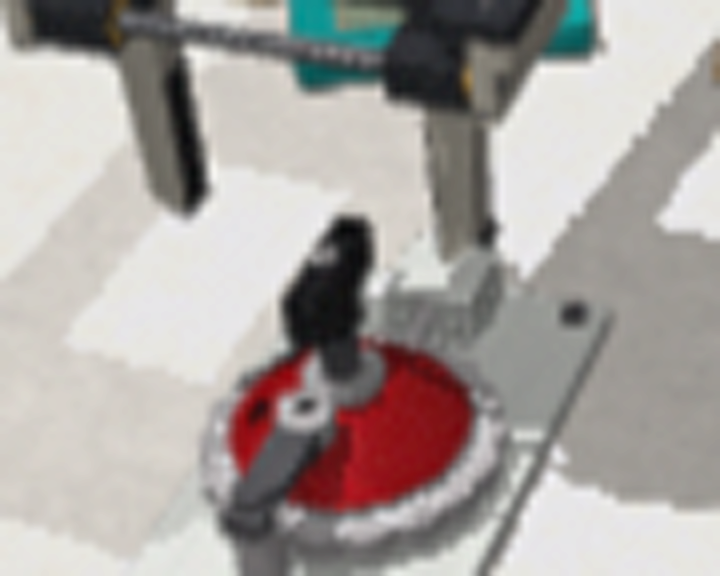

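The open fingers straddle the bar symmetrically, with tips at (190,205) and (470,255) and the bar at (330,275). Descending and closing gently.

```bash
python3 -m inch '[[[0,0,1.5,0,0,0,-1],[0,0,1.5,0,0,0,-1],[0,0,1.3,0,0,0,-1],[0,0,0,0,0,0,-1]]]' 5
python3 -m inch '[[[0,0,0,0,0,0,1],[0,0,0,0,0,0,1],[0,0,0,0,0,0,1],[0,0,0,0,0,0,1],[0,0,0,0,0,0,1]]]'
python3 -m inch '[[[0,0,0,0,0,0,1],[0,0,0,0,0,0,1],[0,0,0,0,0,0,1],[0,0,0,0,0,0,1],[0,0,0,0,0,0,1]]]'
python3 -m inch '[[[0,0,0,0,0,0,1],[0,0,0,0,0,0,1]]]'
python3 -c "
from plant import robot
s=robot.read_state();print(s['force'],s['wrist_torque'],s['opening'])"
```

```text
t: 8.75
tool_pos: [0.6268, -0.1981, 0.0849]
orientation: [-0.434, -3.106, -0.002]
force: [0.4, 0.3, -0.5]
opening: 0.0932
t: 9.25
tool_pos: [0.6292, -0.1991, 0.0892]
orientation: [0.435, 3.111, -0.0]
force: [-1.3, 1.0, -0.5]
opening: 0.058
t: 9.75
tool_pos: [0.6285, -0.2002, 0.0886]
orientation: [-0.435, -3.111, 0.003]
force: [-0.2, -2.4, -0.6]
opening: 0.021
t: 9.95
tool_pos: [0.6285, -0.2001, 0.0886]
orientation: [-0.436, -3.111, 0.002]
force: [-1.0, -5.2, -0.5]
opening: 0.021
[-1.02475294 -5.18725674 -0.48061294] [-0.96563508  0.21740255  0.06344837] 0.02102976648502645
```

Opening is 21 mm with -5 N sideways, so the -y finger touches first and the knob lies about 3.5 mm to -y. Shifting to centre on it.

```bash
python3 -m inch '[[[0,-0.15,0,0,0,0,1],[0,-0.15,0,0,0,0,1],[0,0,0,0,0,0,1],[0,0,0,0,0,0,1]]]' 5
python3 -c "
from plant import robot
s=robot.read_state();print(s['force'],s['wrist_torque'],s['opening'])"
```

```text
t: 10.35
tool_pos: [0.6285, -0.2004, 0.0886]
orientation: [0.434, 3.111, 0.003]
force: [2.8, 3.6, -0.1]
opening: 0.0208
[ 2.75997214  3.58545839 -0.14350696] [ 0.9817744  -0.27411192  0.04933587] 0.020800871045856366
```

Moving 3 mm did not shift the tool and the force changed sign. So both fingers are clamping something about 21 mm wide: the tips have reached the 22 mm hub below the bar. I'll open, recentre, raise 7 mm and close again on the bar.

```bash
python3 -m inch '[[[0,0,0,0,0,0,0.2],[0,0,0,0,0,0,0.2],[0,0.13,-0.4,0,0,0,0.2],[0,0,-0.3,0,0,0,0.2],[0,0,0,0,0,0,0.2]]]' 5
python3 -m inch '[[[0,0,0,0,0,0,1],[0,0,0,0,0,0,1],[0,0,0,0,0,0,1],[0,0,0,0,0,0,1],[0,0,0,0,0,0,1]]]'
python3 -c "
from plant import robot
s=robot.read_state();print(s['force'],s['wrist_torque'],s['opening'])"
```

```text
t: 10.85
tool_pos: [0.6289, -0.201, 0.0966]
orientation: [0.435, 3.11, -0.001]
force: [-1.3, 0.1, -0.7]
opening: 0.0373
t: 11.35
tool_pos: [0.6284, -0.2003, 0.0955]
orientation: [-0.435, -3.111, -0.001]
force: [1.2, 2.1, -0.4]
opening: 0.014
[ 1.19401566  2.11407423 -0.4001126 ] [ 0.32346843 -0.04539244  0.02605185] 0.014016127636386912
```

Opening is now 14.0 mm, on the bar flats. Gripping firmly and turning to the first click in small steps, watching wrist torque.

```bash
cat > st.py <<'E'
from plant import robot
from scipy.spatial.transform import Rotation as R
import numpy as np
s=robot.read_state();M=R.from_rotvec(s["orientation"]).as_matrix()
print("yaw %.2f"%np.degrees(np.arctan2(M[1,1],M[0,1])),"F",s["force"].round(1),"Ftool",(M.T@s["force"]).round(1),"Tz %.3f"%s["wrist_torque"][2],"open %.4f"%s["opening"],"p",s["tool_pos"].round(4),"q6 %.3f"%s["q"][5])
E
python3 -m inch '[[[0,0,0,0,0,0,1],[0,0,0,0,0,0,1],[0,0,0,0,0,0,1]]]' 50 >/dev/null; python3 st.py
python3 -m inch '[[[0,0,0,0,0,4,1],[0,0,0,0,0,0,1]]]' >/dev/null;python3 st.py
python3 -m inch '[[[0,0,0,0,0,4,1],[0,0,0,0,0,0,1]]]'>/dev/null;python3 st.py
python3 -m inch '[[[0,0,0,0,0,4,1],[0,0,0,0,0,0,1]]]'>/dev/null;python3 st.py
python3 -m inch '[[[0,0,0,0,0,4,1],[0,0,0,0,0,0,1]]]'>/dev/null;python3 st.py
python3 -m inch '[[[0,0,0,0,0,4,1],[0,0,0,0,0,0,1]]]'>/dev/null;python3 st.py
```

```text
yaw 74.10 F [ 1.3  4.5 -1.2] Ftool [-0.   4.7  1.2] Tz 0.002 open 0.0139 p [ 0.6284 -0.2003  0.0955] q6 -1.680
yaw 70.03 F [-0.   4.   0.2] Ftool [ 1.4  3.8 -0.2] Tz 0.024 open 0.0138 p [ 0.6284 -0.2002  0.0955] q6 -1.609
yaw 66.12 F [ 0.6  4.8 -1.1] Ftool [1.4 4.6 1.1] Tz -0.103 open 0.0135 p [ 0.6284 -0.2002  0.0955] q6 -1.540
yaw 62.16 F [ 1.8  4.3 -1.2] Ftool [0.5 4.7 1.2] Tz -0.122 open 0.0138 p [ 0.6284 -0.2002  0.0955] q6 -1.471
yaw 58.15 F [-0.   5.  -2.1] Ftool [2.7 4.2 2.1] Tz -0.171 open 0.0136 p [ 0.6284 -0.2002  0.0955] q6 -1.402
yaw 54.16 F [ 1.6  4.7 -1.8] Ftool [1.5 4.7 1.8] Tz -0.065 open 0.0138 p [ 0.6285 -0.2002  0.0955] q6 -1.332
```

```bash
for i in 1 2 3 4; do python3 -m inch '[[[0,0,0,0,0,0,1]]]'>/dev/null; python3 st.py; done
for i in 1 2 3 4 5; do python3 -m inch '[[[0,0,0,0,0,2,1]]]'>/dev/null; python3 st.py; python3 -m inch '[[[0,0,0,0,0,0,1]]]'>/dev/null; python3 st.py;python3 -m inch '[[[0,0,0,0,0,0,1]]]'>/dev/null; python3 st.py; done
```

```text
yaw 54.29 F [ 1.8  4.6 -0.9] Ftool [1.2 4.8 0.9] Tz -0.068 open 0.0135 p [ 0.6285 -0.2002  0.0955] q6 -1.334
yaw 54.30 F [ 1.8  4.8 -1.1] Ftool [1.4 4.9 1.1] Tz -0.089 open 0.0134 p [ 0.6285 -0.2002  0.0955] q6 -1.334
yaw 54.30 F [ 1.6  4.6 -2.1] Ftool [1.4 4.7 2.1] Tz -0.083 open 0.0135 p [ 0.6284 -0.2002  0.0954] q6 -1.334
yaw 54.29 F [ 1.1  4.9 -1.8] Ftool [1.9 4.6 1.8] Tz -0.075 open 0.0138 p [ 0.6285 -0.2002  0.0955] q6 -1.334
yaw 52.30 F [ 1.4  5.1 -1.2] Ftool [2.  4.9 1.2] Tz 0.245 open 0.0136 p [ 0.6285 -0.2002  0.0955] q6 -1.299
yaw 52.24 F [ 1.   4.7 -1.8] Ftool [2.1 4.4 1.8] Tz -0.010 open 0.0139 p [ 0.6285 -0.2002  0.0955] q6 -1.298
yaw 52.30 F [ 1.5  4.5 -0.7] Ftool [1.6 4.4 0.7] Tz -0.006 open 0.0138 p [ 0.6285 -0.2002  0.0955] q6 -1.299
yaw 50.31 F [ 2.   4.4 -1. ] Ftool [1.2 4.6 1. ] Tz 0.199 open 0.0140 p [ 0.6285 -0.2002  0.0955] q6 -1.264
yaw 50.24 F [ 0.6  5.2 -1.8] Ftool [2.9 4.4 1.8] Tz 0.018 open 0.0137 p [ 0.6285 -0.2002  0.0955] q6 -1.263
yaw 50.29 F [ 2.5  4.6 -1.7] Ftool [1.  5.2 1.7] Tz 0.013 open 0.0134 p [ 0.6285 -0.2002  0.0955] q6 -1.264
yaw 48.30 F [ 
[... 263 characters left out ...]
pen 0.0135 p [ 0.6285 -0.2002  0.0955] q6 -1.229
yaw 46.30 F [ 1.2  5.3 -1.4] Ftool [2.8 4.6 1.4] Tz 0.181 open 0.0138 p [ 0.6285 -0.2002  0.0955] q6 -1.195
yaw 46.23 F [ 0.6  5.1 -1.3] Ftool [3.1 4.1 1.3] Tz -0.056 open 0.0133 p [ 0.6285 -0.2001  0.0954] q6 -1.193
yaw 46.29 F [ 1.6  4.6 -1. ] Ftool [2.1 4.4 1. ] Tz -0.062 open 0.0138 p [ 0.6285 -0.2001  0.0954] q6 -1.195
yaw 44.30 F [ 1.1  4.8 -0.8] Ftool [2.6 4.2 0.8] Tz 0.182 open 0.0137 p [ 0.6285 -0.2002  0.0955] q6 -1.160
yaw 44.23 F [ 1.5  5.3 -1.6] Ftool [2.8 4.8 1.6] Tz -0.151 open 0.0137 p [ 0.6285 -0.2001  0.0955] q6 -1.159
yaw 44.29 F [ 1.9  5.7 -1.7] Ftool [2.7 5.3 1.7] Tz -0.094 open 0.0134 p [ 0.6285 -0.2002  0.0955] q6 -1.160
```

The jaws stay at 13.5–14 mm, so the knob is turning with the gripper; 30° is done so far. The third notch should be at yaw 14.1°. Continuing in small steps.

```bash
for i in 1 2 3 4 5 ; do python3 -m inch '[[[0,0,0,0,0,2,1],[0,0,0,0,0,2,1],[0,0,0,0,0,0,1],[0,0,0,0,0,0,1],[0,0,0,0,0,0,1]]]'>/dev/null; python3 st.py; done
for i in 1 2 3 4 5; do python3 -m inch '[[[0,0,0,0,0,2,1],[0,0,0,0,0,0,1],[0,0,0,0,0,0,1],[0,0,0,0,0,0,1]]]'>/dev/null; python3 st.py; done
python3 - <<'E'
from plant import robot
from h import *
o=[]
for n,u,v,s in(("scene",187,208,8),("top",323,158,8)):
    w=robot.read_camera(n)["image"][v-36:v+36,u-25:u+25];o.append(cv2.resize(w,(400,576),interpolation=cv2.INTER_CUBIC))
cv2.imwrite("pics/knob2.png",cv2.convertScaleAbs(np.hstack(o),alpha=1.4))
E
```

```text
yaw 40.29 F [ 1.8  4.3 -2.1] Ftool [2.1 4.1 2.1] Tz -0.183 open 0.0134 p [ 0.6285 -0.2001  0.0954] q6 -1.090
yaw 36.29 F [ 2.5  4.9 -0.8] Ftool [2.5 4.9 0.8] Tz -0.248 open 0.0136 p [ 0.6285 -0.2001  0.0954] q6 -1.020
yaw 32.30 F [ 2.2  4.9 -1.2] Ftool [2.9 4.5 1.2] Tz -0.059 open 0.0138 p [ 0.6285 -0.2001  0.0955] q6 -0.950
yaw 28.30 F [ 1.9  5.5 -2. ] Ftool [3.9 4.3 2. ] Tz -0.015 open 0.0136 p [ 0.6286 -0.2001  0.0955] q6 -0.880
yaw 24.30 F [ 2.   5.1 -1.3] Ftool [3.8 3.9 1.3] Tz -0.115 open 0.0132 p [ 0.6286 -0.2001  0.0955] q6 -0.811
yaw 22.29 F [ 2.1  5.8 -2.5] Ftool [4.5 4.1 2.6] Tz -0.157 open 0.0138 p [ 0.6286 -0.2001  0.0955] q6 -0.776
yaw 20.29 F [ 3.   5.6 -2.4] Ftool [4.2 4.7 2.4] Tz -0.155 open 0.0138 p [ 0.6286 -0.2001  0.0955] q6 -0.741
yaw 18.29 F [ 1.5  4.4 -2. ] Ftool [3.7 2.8 2. ] Tz -0.171 open 0.0138 p [ 0.6286 -0.2001  0.0954] q6 -0.706
yaw 16.29 F [ 1.9  6.3 -2. ] Ftool [5.5 3.6 2. ] Tz -0.282 open 0.0135 p [ 0.6286 -0.2001  0.0955] q6 -0.671
yaw 14.30 F [ 2.6  5.1 -1.5] Ftool [4.3 3.7 1.5] Tz -0.128 open 0.0137 p [ 0.6286 -0.2001  0.0954] q6 -0.636
```

View pics/knob2.png

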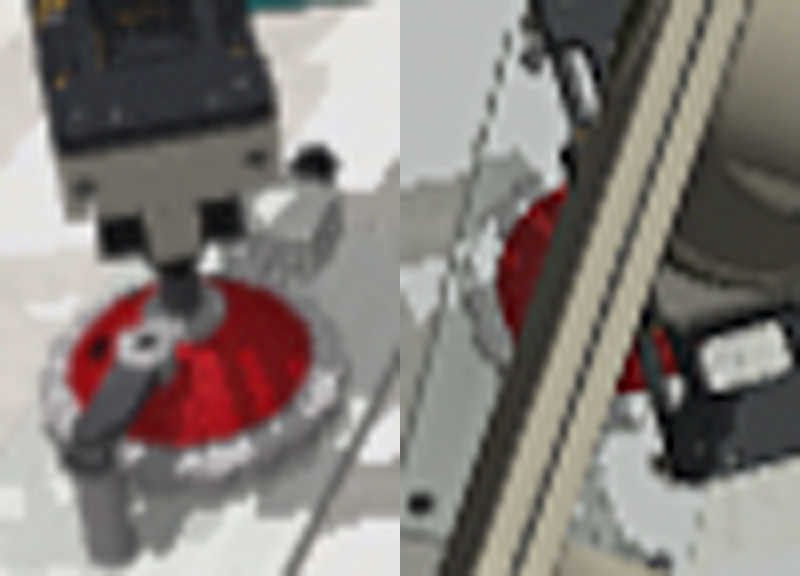

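The fixture is intact and the gripper is square on the knob: scene crop shows the stem at (180,290) under the jaws. The torque dips before and rises sharply at about 20°, 40° and now 60°, once per notch. A small ±2° wiggle will confirm it is seated.

```bash
for i in 1 2; do python3 -m inch '[[[0,0,0,0,0,1,1],[0,0,0,0,0,0,1],[0,0,0,0,0,0,1],[0,0,0,0,0,0,1]]]'>/dev/null; python3 st.py; done
for i in 1 2 3 4; do python3 -m inch '[[[0,0,0,0,0,-1,1],[0,0,0,0,0,0,1],[0,0,0,0,0,0,1],[0,0,0,0,0,0,1]]]'>/dev/null; python3 st.py; done
for i in 1 2; do python3 -m inch '[[[0,0,0,0,0,1.1,1],[0,0,0,0,0,0,1],[0,0,0,0,0,0,1],[0,0,0,0,0,0,1]]]'>/dev/null; python3 st.py; done
```

```text
yaw 13.32 F [ 2.9  4.9 -1.8] Ftool [4.1 4.  1.8] Tz 0.190 open 0.0134 p [ 0.6286 -0.2001  0.0955] q6 -0.619
yaw 12.31 F [ 2.9  5.2 -1.9] Ftool [4.5 3.9 1.9] Tz 0.015 open 0.0134 p [ 0.6286 -0.2001  0.0955] q6 -0.601
yaw 13.31 F [ 2.4  5.5 -2.3] Ftool [4.8 3.6 2.3] Tz 0.088 open 0.0136 p [ 0.6286 -0.2001  0.0955] q6 -0.619
yaw 14.30 F [ 2.2  4.7 -1.9] Ftool [4.  3.3 1.9] Tz -0.030 open 0.0137 p [ 0.6286 -0.2001  0.0955] q6 -0.636
yaw 15.30 F [ 2.2  5.3 -1.6] Ftool [4.5 3.5 1.6] Tz -0.128 open 0.0137 p [ 0.6286 -0.2001  0.0955] q6 -0.654
yaw 16.30 F [ 2.3  4.9 -1.6] Ftool [4.1 3.6 1.6] Tz -0.054 open 0.0139 p [ 0.6286 -0.2001  0.0955] q6 -0.671
yaw 15.20 F [ 2.4  5.7 -2.1] Ftool [4.8 3.8 2.1] Tz -0.098 open 0.0133 p [ 0.6286 -0.2001  0.0955] q6 -0.652
yaw 14.10 F [ 2.1  5.2 -1.4] Ftool [4.5 3.3 1.4] Tz -0.016 open 0.0137 p [ 0.6286 -0.2001  0.0955] q6 -0.633
```

The torque changes sign at yaw 14.0–14.1°, so the knob sits in the third notch. Holding still, then handing in.

```bash
python3 -m inch '[[[0,0,0,0,0,0,1],[0,0,0,0,0,0,1],[0,0,0,0,0,0,1],[0,0,0,0,0,0,1],[0,0,0,0,0,0,1]]]'; python3 st.py; python3 -c "
from plant import robot
print(robot.close_job())"
```

```text
t: 22.85
tool_pos: [0.6286, -0.2001, 0.0955]
orientation: [-1.932, -2.477, -0.001]
force: [2.4, 5.2, -2.1]
opening: 0.0138
yaw 14.11 F [ 2.4  5.2 -2.1] Ftool [4.4 3.6 2.1] Tz 0.013 open 0.0138 p [ 0.6286 -0.2001  0.0955] q6 -0.633
the job is handed in; nothing more can be done
None
```

The job is handed in at 22.85 s, with the arm holding the knob still at the third click.

- **Keys:** I pressed the right-hand key first and then the left-hand one. Each bottomed out at about 29 mm height, with 9.7 N and 12 N (4.5 N needed), and I lifted off fully after each. The fingertips passed 30 mm above the middle key and did not touch it. I couldn't read the screen at this resolution, so I never saw it switch on or zero.
- **First grip:** my first close, with light force, landed on the hub below the bar (21 mm opening). I opened, raised the gripper 7 mm and gripped the bar itself (14 mm opening), then held it with 50 N.
- **Turn:** I turned the knob 60° clockwise. The torque showed one notch roughly every 20°, though single readings were noisy and drifted up to about 0.1 N m. A ±2° wiggle at the end showed the torque changing sign right at the 60° position.
- **Last check:** the tool had turned 60.0° from the start, the torque was about 0.01 N m, the opening was 13.8 mm and the side force on the wrist was about 6 N.

I didn't take a final picture of the objects left on the table. The arm only touched the keys and the knob, and the forces I read stayed at or below about 12 N.

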